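Clear the brush and draw the long shoehorn out of the half-covered box

ROBOT

A 6-joint arm with a two-finger parallel gripper is mounted at the origin on the work surface. World frame = base frame: x ahead of the robot, y to its left, z up, the work surface at z = 0. Lengths are in m, angles in rad, forces in N, time in s.
With the tool pointing down it reaches from about 0.35 to 0.775 m from the base axis. Payload 7.3 kg.
Tool frame: the origin (TCP) lies at the very end of the fingers, on their centre line; the grasp point (between the pads) lies grip_point_offset behind it (grip_point_offset is the distance from the TCP to the grasp point, in m); z points along the fingers, y is the direction in which the jaws open and shut (so a half turn about z gives the same grasp; the last joint's range is limited). The gripper opens to 92 mm and grips with 3 to 60 N. Pads are 19 mm wide; open, the fingers measure 130 mm over their backs; the gripper's body (75 mm by 190 mm) begins 47 mm behind the grasp point.
Start: joints at [-1.37, 0.342, 1.524, -0, 1.275, -0.146], TCP at [0.178, -0.494, 0.227] pointing down, gripper open.
Joint ranges: [-2.53, 2.53], [-0.77, 2.02], [0.04, 2.7], [-1, 4.14], [0.28, 2.66], [-3.11, 3.11]. Speed limits (rad/s): [2.57, 2.57, 3.14, 3.14, 3.14, 3.14].

INTERFACE

Orientations are given as [roll, pitch, yaw] about the fixed x, y, z axes, in that order (R = Rz(yaw) Ry(pitch) Rx(roll)).
In Python, from cell import * gives the robot as it stands.
- The arm moves only by the shell command python3 -m inch 'ROWS' [OPENING] [FORCE]. ROWS is JSON, a list that holds one entry, the list of rows, each a list of 4 numbers: the shift along the tool's x, y, z in mm, then the turn about the tool's z in rad. In form: [[[x, y, z, roll], ...]]. A call has 1 to 10 rows; each row shifts and turns the commanded pose from where the row before left it, along the tool's axes as they then stand; what a row does not reach is not made up. A row lasts 1/8 s, in which the tool goes at most 62.5 mm and 10.7 degrees, less where a joint would pass 70% of its speed; a pose out of reach is approached as far as the arm can. A call with a gripper value outside its range is refused whole. OPENING is the closure, from -1 (fully open) to 1 (shut), set as the call begins (- or left out, the last holds). The fingers move at their own pace and stop on an object; FORCE is the grip in N (left out, the last holds). Time passes only in rows, so rows that do not move let the fingers close. It gives the time, the measured TCP pose, the force and the opening at its end, in the units of the state.
- observe(): the state, without advancing time (a new reading comes with each control period).
- read_camera(name): name is "side" or "top"; returns a dict with "img" (400x640x3 uint8, blue, green, red), "fx", "fy", "cx", "cy" (pixels), "k1" (the pictures are not rectified: a ray, as slopes to the right and down, at radius r is drawn at 1 + k1 r^2 times it, then the intrinsics apply), "eye" and "rotation" of the camera in the world. Camera axes: x right, y down, z forward; pixel columns grow to the right and rows downward; lengths in m; the calibration is good to about 2 mm. A picture is of the moment at which its call begins. There is no depth.
- hand_in(): hands the job in, once; it reports no verdict.
Trained networks look in the newest picture that a camera, given by its name, has taken for a name from the list of things; names that differ only in an ending like _2 or _b are one class to them, and where a whole thing is asked for, a point or a joint stands for the part that bears it (a point fixed in the world has none). Each returns a list of dicts, best first, with "conf" (0 to 1); they miss things now and then, are a little off and sometimes report something else, mostly with a low value. They report only what shows in the picture. A call takes as long as a camera call. They do not tell look-alikes from the thing itself.
- boxes_of(camera, label): "at" ([row, column] in pixels, amid what is visible of it).
- place_of(camera, label): "at" ([row, column] in pixels: a listed point, or the origin of a listed thing).
The state is a dict: "time": time; "qpos": joint angles; "qvel": joint speeds; "joint_efforts": joint torques, N m; "tool_pos": TCP position; "tool_rot": TCP orientation; "contact_force": force on the tool from outside, world axes, zero at the start; "torque": the same for the moment, N m; "opening": finger opening in m.
Only numpy, scipy, OpenCV 4.12 (cv2) and the standard library are available. Lean on these libraries where they do the work, as an engineer would, in place of code of your own. Each camera call takes 0.05 s, during which the arm holds its last target. There are 200 camera calls.

TASK

Take the shoe brush off the shoe-care box and lay it, bristles down and lengthwise, on the middle of the narrow brush stand. Then take the long shoehorn by its handle, tilt it handle end up and draw it out diagonally through the box's opening, and finish holding it still in the gripper, the whole of it clearly (at least 5 cm) above the box and touching nothing else. Leave the polish tin and the ice scraper where they lie.

Things in the scene. Friction and masses are not known exactly. Their poses are not given: they have to be found in the camera images.
- box: plywood box fixed to the ledge, 156 mm wide (x), 361 mm long (y). Origin: centre of underside. Floor 12 mm thick. Walls 8 mm thick, 68 mm high, but the +y end wall 90 mm. A fixed cover, underside 60 mm and top 68 mm above the ledge, closes the box from its -y end to y = -52.5 mm. The rest is the opening: y -52.5 to 172.5 mm, x -70 to 70 mm, less than the shoehorn's length even corner to corner
- shoehorn_grip (a point): centre of the shoehorn's handle, 13 mm above the shoehorn's underside, 60 mm from the handle end, 240 mm from the blade tip. Axes: x along the shoehorn to the handle end, y across, z up off its underside. Wooden handle 120 mm long, 26 mm wide, 26 mm high
- shoehorn_tip (a point): free end of the shoehorn's blade, on its centre line, 2 mm above the underside; axes as shoehorn_grip. Steel blade 180 mm long, 34 mm wide, 4 mm thick (rims to 9 mm), underside level with the handle's
- shoehorn_end (a point): end face of the shoehorn's handle, on its centre line, 13 mm above the underside; axes as shoehorn_grip
- shoehorn: the whole long shoehorn, 300 mm; origin on its underside at mid-length, axes as shoehorn_grip. It lies flat on the box floor along the box, handle under the opening towards the high end wall, blade tip under the cover. 0.1 to 0.2 kg, balance point near where handle and blade meet
- brush_center (a point): centre of the shoe brush, half-way up (21 mm above the bristle ends). x along it, y across, z up out of the back. Beechwood back 200 x 46 mm, 18 mm thick, over a stiff bristle block 176 x 40 mm, 24 mm deep: 42 mm tall in all
- brush: the whole brush, 0.12 to 0.24 kg; origin at the centre of its bristle face, 21 mm below brush_center. It starts bristles down, bridging the box's side walls across the opening, above the shoehorn's handle
- stand_top (a point): centre of the flat top of the narrow aluminium brush stand: 170 mm long (x), 34 mm wide (y), 60 mm above the ledge, no rims
- stand: the brush stand, fixed to the ledge left or right of the box: a narrow top on a thin web and an 80 mm wide foot; origin on the ledge below stand_top
- tin: round steel polish tin, 84 mm across, 27 mm tall, lying flat on the ledge; a bystander. Origin at the centre of its underside
- scraper: orange plastic ice scraper, about 200 mm long, 100 mm wide at the blade, 18 mm thick, flat on the ledge beyond the box; a bystander. Origin on its underside near mid-length
There are look-alikes about, which are no part of the job. Leave any blue or red look-alike of the stand alone.

How it is judged:
By the outcome, as a careful person would: the job done as asked, in the order asked, and still so for the second after the job is handed in, while the arm keeps its last pose, push and grip.
It also fails if it takes over 48 s, if anything falls off the work surface, if the arm or the gripper's body presses on something with over 40 N, if the wrist force passes 120 N, or if a joint passes its speed limit or range.

## Working session

There is one attempt and no reset: what is moved stays moved. The work goes in short steps, Python scripts to look and compute and a shell command to move; the robot and the scene stay as the last step left them, time stands still between calls to the robot, and variables do not carry over. Pictures are saved under pics/ and viewed, about 8 in all and at most 12, crops included, and the job is handed in when it is done.

```bash
ls; mkdir -p pics; cat > h.py <<'E'
from cell import *
import numpy as np, cv2
from scipy.spatial.transform import Rotation as Rt
def cal(c): 
    return {k:(np.array(v) if k in("eye","rotation") else v) for k,v in c.items() if k!="img"}
def ray(c,at):
    u=(at[1]-c["cx"])/c["fx"]; v=(at[0]-c["cy"])/c["fy"]
    a,b=u,v
    for _ in range(30):
        s=1+c["k1"]*(a*a+b*b); a,b=u/s,v/s
    d=np.array(c["rotation"])@np.array([a,b,1.]); return np.array(c["eye"]),d/np.linalg.norm(d)
def onz(c,at,z):
    e,d=ray(c,at); return e+d*(z-e[2])/d[2]
def proj(c,p):
    q=np.array(c["rotation"]).T@(np.array(p)-np.array(c["eye"])); a,b=q[0]/q[2],q[1]/q[2]; s=1+c["k1"]*(a*a+b*b)
    return [c["cy"]+c["fy"]*b*s, c["cx"]+c["fx"]*a*s]
def tri(c1,a1,c2,a2):
    (e1,d1),(e2,d2)=ray(c1,a1),ray(c2,a2)
    t=np.linalg.lstsq(np.array([d1,-d2]).T,e2-e1,rcond=None)[0]
    p,q=e1+t[0]*d1,e2+t[1]*d2
    return (p+q)/2,np.linalg.norm(p-q)
E
python3 - <<'E'
from h import *
np.set_printoptions(precision=4,suppress=True)
ims=[]
C={}
for n in("top","side"):
    c=read_camera(n);C[n]=c;cv2.imwrite(f"pics/{n}0.png",c["img"])
    print(n,c["eye"],np.array(c["rotation"]).tolist(),c["fx"],c["k1"])
    for l in["box","shoehorn_grip","shoehorn_tip","shoehorn_end","brush_center","brush","stand_top","stand","tin","scraper"]:
        for r in place_of(n,l)[:4]: print(n,l,np.round(r["at"],1),round(r["conf"],2))
s=observe();print(s["time"],s["tool_pos"],s["tool_rot"],s["opening"]);
import cell;print(grip_point_offset)
E
```

```text
pics
top [ 0.3796 -0.0723  1.5671] [-3.032151231016415, -0.010533926242558111, -1.5778294654352476] 500.63021786615997 0.0362223108581534
top box [206.7 313.4] 0.86
top shoehorn_grip [211.  283.6] 0.97
top shoehorn_grip [209.2 269.4] 0.24
top shoehorn_end [210.  267.3] 0.94
top brush_center [210.  292.4] 0.66
top brush [212.  290.8] 0.67
top stand_top [282.  372.3] 0.82
top stand_top [223.5 418.3] 0.76
top stand [283.6 454.9] 0.87
top stand [280.4 372. ] 0.69
top tin [211.4 179.8] 0.83
top scraper [132.6 286.6] 0.82
side [0.0451 0.5708 0.979 ] [-2.412661927022503, -0.009494011789956902, -2.48370809310195] 395.86832521325005 -0.05181663863753238
side box [222.8 321.5] 0.93
side shoehorn_grip [234.8 302.5] 0.62
side shoehorn_grip [173.  380.1] 0.26
side shoehorn_end [246.3 290.8] 0.65
side brush_center [225.3 321.2] 0.57
side brush_center [219.5 305.8] 0.56
side brush [222.6 311.1] 0.97
side stand_top [162.5 381.9] 0.87
side stand_top [163.1 451.1] 0.76
side stand [177.5 444.6] 0.79
side stand [171.2 380.2] 0.61
side stand [218.5 409. ] 0.6
side tin [317.9 221.8] 0.93
side tin [246.  292.1] 0.5
side tin [234.3 303.8] 0.28
side scraper [203.9 246.9] 0.7
1.1 [ 0.1785 -0.4938  0.2267] [3.1415 0.     0.3468] 0.09199324568742051
0.0188
```

View pics/top0.png

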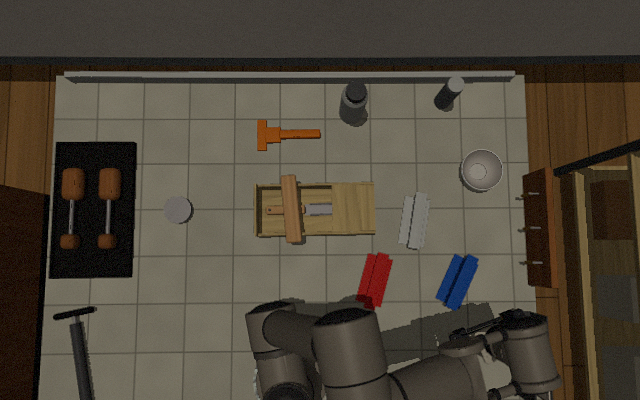

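View pics/side0.png

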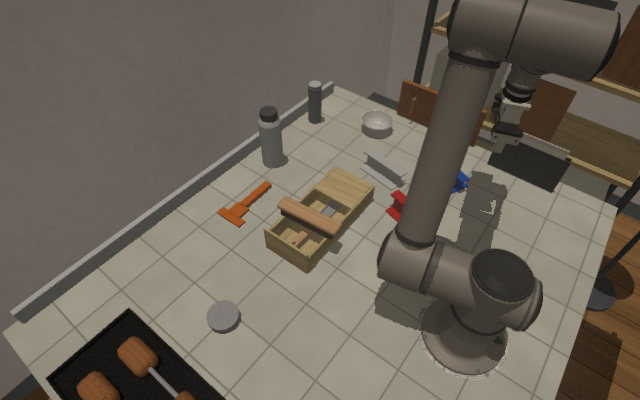

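```bash
sed -i 's/np.array(c\["rotation"\])/Rt.from_euler("xyz",c["rotation"]).as_matrix()/g' h.py
python3 - <<'E'
from h import *
np.set_printoptions(precision=4,suppress=True)
t=read_camera("top");s=read_camera("side")
for n,a in dict(stA=(282,372.3),stB=(283.6,454.9),stC=(223.5,418.3)).items(): print(n,onz(t,a,.06))
for n,a in dict(stA=(162.5,381.9),stB=(163.1,451.1),stC=(218.5,409)).items(): print('side',n,onz(s,a,.06))
print("grip",onz(t,(211,283.6),.025),tri(t,(211,283.6),s,(234.8,302.5)))
print("end",onz(t,(210,267.3),.025),tri(t,(210,267.3),s,(246.3,290.8)))
for z in(.068,.09):print("brush",onz(t,(210,292.4),z), onz(s,(222.6,311.1),z))
print("box",onz(t,(206.7,313.4),0),onz(s,(222.8,321.5),0))
print("tin",onz(t,(211.4,179.8),0))
E
```

```text
stA [ 0.2922 -0.2439  0.06  ]
stB [ 0.2862 -0.4891  0.06  ]
stC [ 0.4652 -0.3858  0.06  ]
side stA [ 0.4787 -0.3676  0.06  ]
side stB [ 0.2884 -0.515   0.06  ]
side stC [ 0.283  -0.2044  0.06  ]
grip [0.5084 0.0221 0.025 ] (array([0.51  , 0.0231, 0.0298]), np.float64(0.004870512033187089))
end [0.5118 0.0723 0.025 ] (array([0.5138, 0.0737, 0.0234]), np.float64(0.004390092019705825))
brush [ 0.5076 -0.0069  0.068 ] [ 0.5019 -0.0044  0.068 ]
brush [ 0.5058 -0.0079  0.09  ] [0.4909 0.0095 0.09  ]
box [ 0.5235 -0.0699  0.    ] [ 0.5095 -0.067   0.    ]
tin [0.5113 0.3471 0.    ]
```

```bash
python3 - <<'E'
import cv2,numpy as np
t=cv2.imread("pics/top0.png");s=cv2.imread("pics/side0.png")
a=cv2.resize(t[165:260,240:440],(800,380),interpolation=cv2.INTER_CUBIC)
b=cv2.resize(s[140:270,250:420],(288,220),interpolation=cv2.INTER_CUBIC)
o=np.zeros((600,800,3),np.uint8);o[:380]=a;o[380:,:288]=b
cv2.imwrite("pics/crop0.png",np.clip(o*1.3,0,255).astype(np.uint8))
E
```

```text
(no output)
```

View pics/crop0.png

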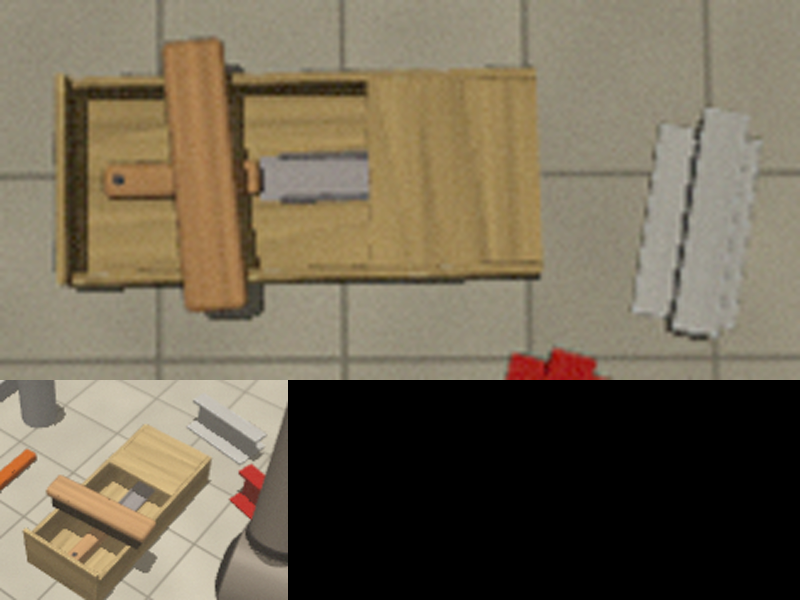

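```bash
python3 - <<'E'
from h import *
np.set_printoptions(precision=4,suppress=True)
t=read_camera("top")
W=lambda x,y,z: onz(t,(165+y/4-.4,240+x/4-.4),z)
st=[W(*p,.06) for p in[(707,108),(750,115),(710,338),(668,328)]]
br=[W(*p,.11) for p in[(165,42),(222,38),(245,308),(187,310)]]
bx=[W(535,70,.068),W(541,277,.068),W(57,75,.09),W(66,285,.09)]
for n,q in(("stand",st),("brush",br)):
    q=np.array(q);c=q.mean(0);d=(q[0]+q[1]-q[2]-q[3])/2;w=(q[0]+q[3]-q[1]-q[2])/2
    print(n,c,np.linalg.norm(d),np.linalg.norm(w),"yaw",np.arctan2(d[1],d[0]))
bx=np.array(bx);print(bx)
d=(bx[2]+bx[3]-bx[0]-bx[1])/2;print("box y dir",np.arctan2(-d[0],d[1]),bx.mean(0),np.linalg.norm(d[:2]))
h=W(107,181,.038);b=W(368,176.5,.016);print("horn",h,b,np.arctan2((h-b)[1],(h-b)[0]), W(260,179,.02))
print(onz(t,(210,267.3),.025))
E
```

```text
stand [ 0.4759 -0.3816  0.06  ] 0.17049217367657832 0.03251229270848945 yaw -0.20426037010960796
brush [ 0.51  -0.004  0.11 ] 0.19780225697016326 0.04197074884204266 yaw 0.08239507984928295
[[ 0.5908 -0.2518  0.068 ]
 [ 0.4346 -0.2533  0.068 ]
 [ 0.586   0.1065  0.09  ]
 [ 0.4303  0.0987  0.09  ]]
box y dir 0.012980830069001553 [ 0.5104 -0.075   0.079 ] 0.3551986477935632
horn [0.5112 0.074  0.038 ] [ 0.5153 -0.1265  0.016 ] 1.5914641868986994 [ 0.5135 -0.0426  0.02  ]
[0.5118 0.0723 0.025 ]
```

The aluminium stand, the silver one at top (413,220), fits the description. The one at (372,280) is red and the one at (457,280) is blue, so both are look-alikes; the crop confirms this. The brush is at top (291,210), bridging the box. The shoehorn lies under it, with its handle end at about (267,210).

```bash
cat > d.py <<'E'
import sys;from h import *
a=[float(v) for v in sys.argv[1:5]]
s=observe();p=np.array(s["tool_pos"]);R=Rt.from_euler("xyz",s["tool_rot"]).as_matrix();yaw=np.arctan2(R[1,0],R[0,0])
print("t",round(s["time"],2),"pos",p.round(4),"yaw",round(yaw,3),"F",np.round(s["contact_force"],1),"open",round(s["opening"],4))
print("shift mm",np.round(R.T@(np.array(a[:3])-p)*1000,1),"roll",round(yaw-a[3],3))
E
python3 -m inch '[[[20,-15,0,0],[42,-31,-3,0],[46,-33,-3,0],[46,-33,-3,0],[46,-33,-3,0],[46,-33,-3,0],[46,-33,-3,0],[46,-33,-3,0],[46,-33,-3,0],[46,-33,-3,0]]]' -1
python3 d.py .509 -.005 .16 .082
```

```text
time: 2.5
tool_pos: [0.4784, -0.0544, 0.254]
tool_rot: [3.141, -0.001, 0.347]
contact_force: [0.6, -0.8, -0.1]
opening: 0.0917
t 2.5 pos [ 0.4784 -0.0544  0.254 ] yaw 0.347 F [ 0.6 -0.8 -0.1] open 0.0917
shift mm [ 45.5 -36.1  94. ] roll 0.265
```

```bash
python3 -m inch '[[[23,-18,20,0],[22,-18,20,0],[0,0,27,0.13],[0,0,27,0.135],[0,0,0,0],[0,0,0,0]]]'
python3 d.py .509 -.005 .082 .082; python3 - <<'E'
from h import *
c=read_camera("top");cv2.imwrite("pics/a.png",cv2.resize(c["img"][150:270,230:430],(600,360)))
E
```

```text
time: 3.25
tool_pos: [0.5082, -0.0071, 0.1607]
tool_rot: [3.141, -0.001, 0.084]
contact_force: [-0.2, -0.6, 0.8]
opening: 0.0922
t 3.25 pos [ 0.5082 -0.0071  0.1607] yaw 0.084 F [-0.2 -0.6  0.8] open 0.0922
shift mm [ 0.9 -2.  78.7] roll 0.002
```

View pics/a.png

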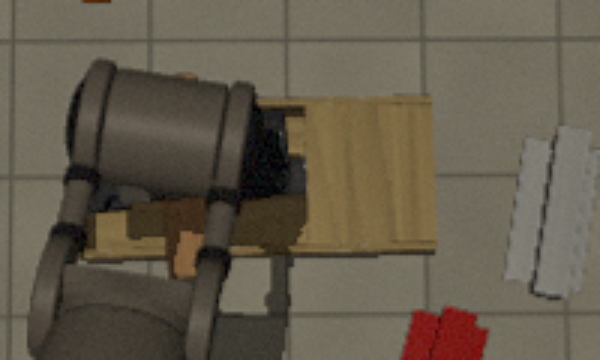

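The gripper hides the brush's middle, but its ends still show at (187,75) and (185,265) where expected. I'll descend and grip.

```bash
python3 -m inch '[[[0,-1,20,0],[0,-1,25,0],[0,0,22,0],[0,0,12,0],[0,0,0,0]]]'
python3 -m inch '[[[0,0,0,0],[0,0,0,0],[0,0,0,0],[0,0,0,0],[0,0,0,0],[0,0,0,0]]]' 1 20; python3 d.py .509 -.005 .18 .082
```

```text
time: 3.92
tool_pos: [0.5075, -0.005, 0.0809]
tool_rot: [3.142, 0.0, 0.082]
contact_force: [-0.4, 0.3, 0.3]
opening: 0.0917
time: 4.68
tool_pos: [0.5075, -0.0048, 0.0808]
tool_rot: [-3.142, -0.0, 0.082]
contact_force: [-1.8, 1.3, 1.5]
opening: 0.0453
t 4.67 pos [ 0.5075 -0.0048  0.0808] yaw 0.082 F [-1.8  1.3  1.5] open 0.0453
shift mm [  1.5   0.3 -99.2] roll -0.0
```

```bash
python3 -m inch '[[[0,0,-10,0],[0,0,-20,0],[0,0,-25,0],[0,0,-25,0],[0,10,0,0],[0,30,0,0],[0,40,0,0],[0,40,0,0],[0,40,0,0],[0,40,0,0]]]'
python3 d.py .475 -.382 .14 -.204
```

```text
time: 5.92
tool_pos: [0.523, -0.206, 0.1593]
tool_rot: [-3.141, 0.002, 0.081]
contact_force: [0.2, 0.4, -0.9]
opening: 0.046
t 5.92 pos [ 0.523  -0.206   0.1593] yaw 0.081 F [ 0.2  0.4 -0.9] open 0.046
shift mm [-62.1 171.5  19.3] roll 0.285
```

```bash
python3 -m inch '[[[-14,40,0,0],[-16,44,0,0],[-16,44,0,0],[-16,44,0,0],[0,0,0,0.14],[0,0,0,0.145],[0,0,0,0],[0,0,0,0]]]'
python3 d.py .475 -.382 .11 -.204; python3 - <<'E'
from h import *
t=read_camera("top");print([(np.round(r["at"],1),round(r["conf"],2)) for l in("brush_center","stand_top") for r in place_of("top",l)[:3]])
s=read_camera("side");print([(np.round(r["at"],1),round(r["conf"],2)) for l in("brush_center","stand_top") for r in place_of("side",l)[:3]])
a=cv2.resize(t["img"][170:290,360:480],(400,400),interpolation=2);b=cv2.resize(s["img"][100:220,320:440],(400,400),interpolation=2)
cv2.imwrite("pics/b.png",np.clip(np.hstack([a,b])*1.4,0,255).astype(np.uint8))
E
```

```text
time: 6.92
tool_pos: [0.4756, -0.3808, 0.16]
tool_rot: [-3.141, 0.001, -0.201]
contact_force: [-0.2, 0.2, -1.4]
opening: 0.0461
t 6.92 pos [ 0.4756 -0.3808  0.16  ] yaw -0.201 F [-0.2  0.2 -1.4] open 0.0461
shift mm [-0.3  1.4 50. ] roll 0.003
[(array([215.8, 425. ]), 0.78), (array([133.2, 284.6]), 0.49), (array([284.9, 460.3]), 0.66), (array([283. , 374.2]), 0.55)]
[(array([139.7, 384.6]), 0.59), (array([164.2, 451. ]), 0.97), (array([159.8, 382.9]), 0.88)]
```

View pics/b.png

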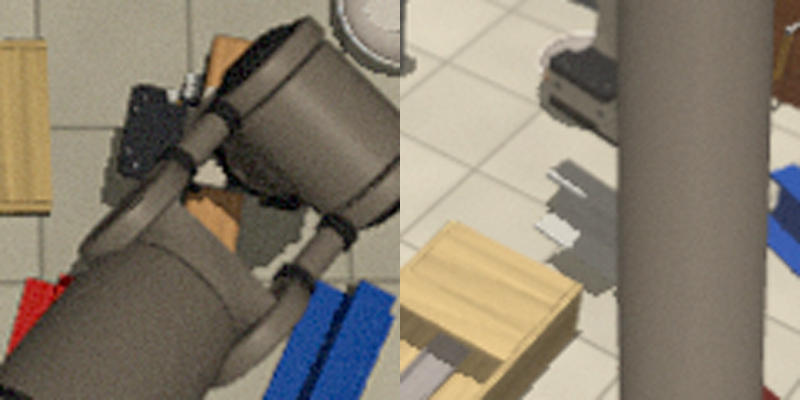

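```bash
python3 - <<'E'
from h import *
t=read_camera("top");s=read_camera("side")
c=np.array([.4759,-.3816,.06]);u=np.array([np.cos(-.204),np.sin(-.204),0]);v=np.array([-u[1],u[0],0])
P=[c+a*.085*u+b*.017*v for a,b in((1,1),(1,-1),(-1,-1),(-1,1))]
bc=np.array([.4756,-.3808,.189+.001])+0.0015*u; B=[bc+a*.1*u+b*.023*v for a,b in((1,1),(1,-1),(-1,-1),(-1,1))]
def crop(cam,f,q,r0,c0,n,col):
    im=cv2.imread(f) if isinstance(f,str) else f
    k=400//n; o=np.clip(cv2.resize(im[r0:r0+n,c0:c0+n],(n*k,n*k),interpolation=2)*1.4,0,255).astype(np.uint8)
    pts=np.array([[(x[1]-c0+.5)*k,(x[0]-r0+.5)*k] for x in[proj(cam,p) for p in q]],int)
    cv2.polylines(o,[pts],True,col,1);return o
a=crop(s,"pics/side0.png",P,130,340,80,(0,0,255))
b=crop(t,t["img"],B,175,395,80,(255,0,255))
cv2.imwrite("pics/c.png",np.hstack([a,b]))
E
```

```text
(no output)
```

View pics/c.png

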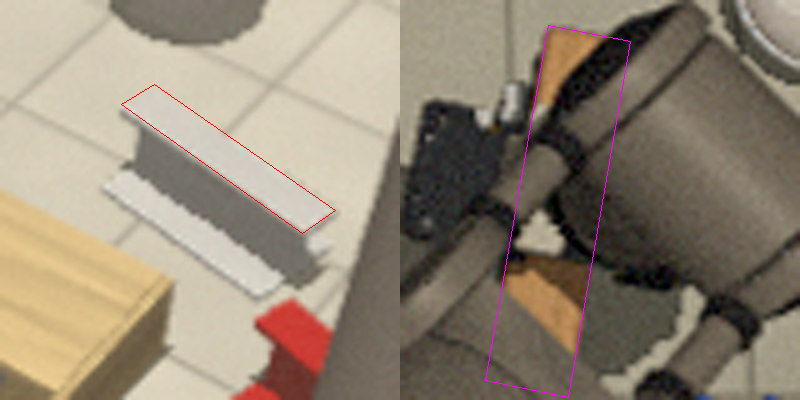

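The red outline of the estimated stand top matches the aluminium strip in the side view, from (120,105) to (335,210). The brush outline also matches the wood at (570,60) and (560,310). I'll lower it now.

```bash
python3 -m inch '[[[-1,1,15,0],[-1,0,22,0],[0,0,22,0],[0,0,14,0.003],[0,0,6,0],[0,0,4,0],[0,0,2,0],[0,0,1,0],[0,0,0,0]]]'
python3 d.py .475 -.382 .073 -.204
```

```text
time: 8.45
tool_pos: [0.474, -0.3814, 0.0751]
tool_rot: [3.141, -0.001, -0.206]
contact_force: [0.9, 0.3, -1.5]
opening: 0.0461
t 8.45 pos [ 0.474  -0.3814  0.0751] yaw -0.206 F [ 0.9  0.3 -1.5] open 0.0461
shift mm [1.1 0.3 2.1] roll -0.002
```

```bash
python3 -m inch '[[[1,0,1,0],[0,0,1,0],[0,0,0,0]]]'; python3 -m inch '[[[0,0,0.8,0],[0,0,0.8,0],[0,0,0,0]]]'
```

```text
time: 8.82
tool_pos: [0.4749, -0.3816, 0.0729]
tool_rot: [3.141, -0.0, -0.206]
contact_force: [1.0, 0.5, -0.5]
opening: 0.0459
time: 9.2
tool_pos: [0.475, -0.3816, 0.0728]
tool_rot: [3.141, -0.001, -0.206]
contact_force: [-4.1, 2.3, 10.3]
opening: 0.0458
```

```bash
python3 -m inch '[[[0,0,-0.8,0],[0,0,0,0]]]'; python3 -m inch '[[[0,0,0,0],[0,0,0,0],[0,0,0,0],[0,0,0,0],[0,0,0,0],[0,0,-12,0],[0,0,-20,0],[0,0,-30,0],[0,0,-30,0],[0,0,-20,0]]]' -1; python3 d.py .512 .035 .20 1.59
```

```text
time: 9.45
tool_pos: [0.475, -0.3816, 0.0728]
tool_rot: [3.141, -0.001, -0.206]
contact_force: [-1.9, 2.6, 7.4]
opening: 0.0459
time: 10.7
tool_pos: [0.4753, -0.3819, 0.1866]
tool_rot: [3.14, -0.002, -0.206]
contact_force: [-0.9, -0.8, 0.4]
opening: 0.0919
t 10.7 pos [ 0.4753 -0.3819  0.1866] yaw -0.206 F [-0.9 -0.8  0.4] open 0.0919
shift mm [ -49.3 -415.6  -14.2] roll -1.796
```

```bash
python3 - <<'E'
from h import *
np.set_printoptions(precision=4,suppress=True)
t=read_camera("top");A={l:place_of("top",l)[:1] for l in("shoehorn_end","shoehorn_grip")}
s=read_camera("side");B={l:place_of("side",l)[:1] for l in A}
for l in A:
    if A[l] and B[l]: print(l,A[l][0]["at"],A[l][0]["conf"],B[l][0]["at"],B[l][0]["conf"],tri(t,A[l][0]["at"],s,B[l][0]["at"]),onz(t,A[l][0]["at"],.025))
cv2.imwrite("pics/d.png",np.clip(np.hstack([cv2.resize(t["img"][170:250,245:345],(400,320),interpolation=2),cv2.resize(s["img"][180:260,270:370],(400,320),interpolation=2)])*1.4,0,255).astype(np.uint8))
E
```

```text
shoehorn_end [210.4, 269.4] 0.89 [245.2, 290.3] 0.57 (array([0.5153, 0.0692, 0.022 ]), np.float64(0.01093045061753912)) [0.5105 0.0659 0.025 ]
shoehorn_grip [211.7, 284.1] 0.63 [235.6, 301.9] 0.62 (array([0.51  , 0.023 , 0.0254]), np.float64(0.008972425164877494)) [0.5062 0.0206 0.025 ]
```

View pics/d.png

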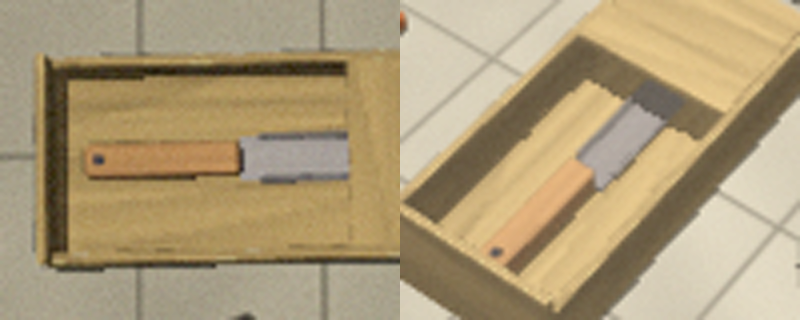

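The shoehorn is fully visible, flat in the box. In the crop, its handle runs from (83,161) to (240,158) in the top view.

```bash
python3 - <<'E'
from h import *
np.set_printoptions(precision=4,suppress=True)
t=read_camera("top")
W=lambda x,y,z: onz(t,(170+y/4-.4,245+x/4-.4),z)
e=W(83,161,.038);j=W(240,158,.038);print(e,j,np.arctan2((e-j)[1],(e-j)[0]),np.linalg.norm(e-j))
print("box", W(40,57,.09),W(40,262,.09),W(67,72,.05))
s=read_camera("side");S=lambda x,y,z:onz(s,(180+y/4-.4,270+x/4-.4),z)
print("side end", S(493,258,.038)," jct",S(990-400,165,.038))
E
```

```text
[0.5112 0.0771 0.038 ] [ 0.5127 -0.043   0.038 ] 1.5837453887321076 0.12006960481843422
box [0.5844 0.1043 0.09  ] [0.4325 0.1031 0.09  ] [0.5783 0.0884 0.05  ]
side end [ 0.2786 -0.1075  0.038 ]  jct [ 0.2643 -0.2301  0.038 ]
```

```bash
python3 -m inch '[[[-2,-20,0,0],[-5,-43,0,0],[-6,-45,0,0],[-6,-45,0,0],[-6,-45,0,0],[-6,-45,0,0],[-6,-45,0,0],[-6,-45,0,0],[-5,-45,0,0],[-4,-42,0,0]]]' -0.2; python3 -m inch '[[[0,0,0,-0.179],[0,0,0,-0.179],[0,0,0,-0.179],[0,0,0,-0.179],[0,0,0,-0.179],[0,0,0,-0.179],[0,0,0,-0.179],[0,0,0,-0.179],[0,0,0,-0.179],[0,0,0,-0.179]]]'; python3 d.py .5115 .039 .10 1.584; python3 - <<'E'
from h import *
t=read_camera("top");s=read_camera("side")
cv2.imwrite("pics/e.png",np.clip(np.hstack([cv2.resize(t["img"][150:270,350:470],(400,400),interpolation=2),cv2.resize(s["img"][110:230,320:440],(400,400),interpolation=2)])*1.4,0,255).astype(np.uint8))
E
```

```text
time: 12.35
tool_pos: [0.509, 0.0429, 0.1838]
tool_rot: [-3.141, 0.001, -0.205]
contact_force: [0.6, -1.1, 0.5]
opening: 0.0551
time: 13.6
tool_pos: [0.509, 0.0413, 0.1836]
tool_rot: [-3.141, -0.0, 1.59]
contact_force: [0.2, 0.8, 0.6]
opening: 0.0549
t 13.6 pos [0.509  0.0413 0.1836] yaw 1.59 F [0.2 0.8 0.6] open 0.0549
shift mm [-2.4  2.5 83.6] roll 0.006
```

View pics/e.png

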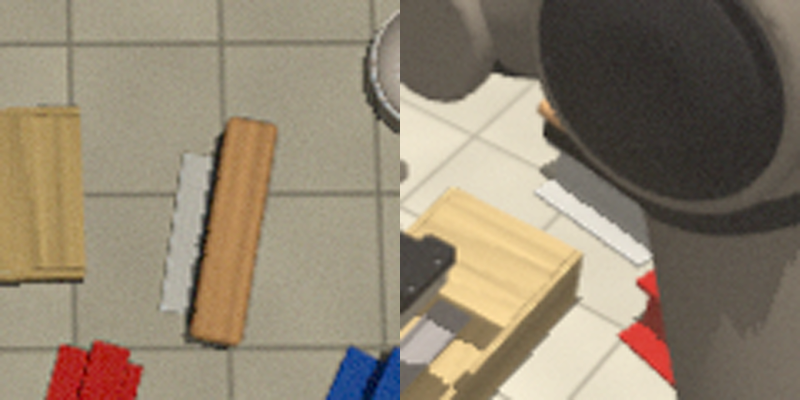

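The brush lies level along the stand, from (250,120) to (215,345) in the crop. Next I'll descend to the handle.

```bash
python3 -m inch '[[[-2,2,20,0.006],[0,0.5,35,0],[0,0,40,0],[0,0,35,0],[0,0,20,0],[0,0,10,0],[0,0,5,0],[0,0,0,0]]]'; python3 -m inch '[[[0,0,2,0],[0,0,0,0],[0,0,0,0],[0,0,0,0],[0,0,0,0]]]' 1 5;  python3 d.py .5115 .039 .016 1.584
```

```text
time: 14.7
tool_pos: [0.5127, 0.0384, 0.0193]
tool_rot: [3.141, 0.0, 1.577]
contact_force: [0.9, -0.8, 0.4]
opening: 0.0553
time: 15.32
tool_pos: [0.5126, 0.0382, 0.0171]
tool_rot: [3.141, 0.0, 1.578]
contact_force: [-0.1, -0.7, 2.8]
opening: 0.0263
t 15.32 pos [0.5126 0.0382 0.0171] yaw 1.578 F [-0.1 -0.7  2.8] open 0.0263
shift mm [ 0.8 -1.1  1.1] roll -0.006
```

```bash
python3 -m inch '[[[0,0,-4,0],[0,0,-6,0],[0,0,-8,0],[0,0,-8,0],[0,0,-8,0],[0,0,-6,0],[0,0,0,0]]]'; python3 - <<'E'
from h import *
o=observe();print(np.round(o["contact_force"],2),np.round(o["torque"],3))
s=read_camera("side");print([(l,np.round(r["at"],1),round(r["conf"],2)) for l in("shoehorn_end","shoehorn_grip","shoehorn_tip") for r in place_of("side",l)[:2]])
e=proj(s,[.5115,.077,.065]);print("level end would be",e,"tilted",proj(s,[.5115,.077,.071]))
cv2.imwrite("pics/f.png",np.clip(cv2.resize(s["img"][180:270,270:370],(600,540),interpolation=2)*1.4,0,255).astype(np.uint8))
E
```

```text
time: 16.2
tool_pos: [0.5128, 0.0383, 0.0575]
tool_rot: [3.14, 0.0, 1.578]
contact_force: [0.6, -0.3, -0.8]
opening: 0.0261
[ 0.55 -0.29 -0.77] [-0.019 -0.135  0.042]
[('shoehorn_end', array([237.6, 291.7]), 0.86), ('shoehorn_grip', array([228.6, 303.3]), 0.88)]
level end would be [np.float64(239.0734710407404), np.float64(290.83293369216096)] tilted [np.float64(237.81624405020867), np.float64(290.74695535782206)]
```

View pics/f.png

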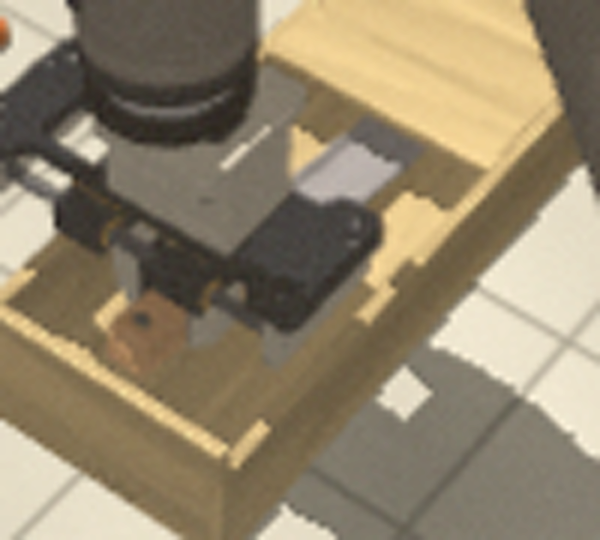

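The horn is tilting: its end face sits at about (150,325) in the crop, and the gripper clears the walls. I'll continue up, then diagonally.

```bash
python3 -m inch '[[[0,0,-6,0],[0,0,-10,0],[0,0,-10,0],[0,0,-10,0],[0,0,-10,0],[0,0,-6,0],[0,0,0,0]]]'; python3 -m inch '[[[4,0,-4,0],[7,0,-8,0],[7,0,-8,0],[7,0,-8,0],[5,0,-5,0],[0,0,0,0]]]'; python3 - <<'E'
from h import *
np.set_printoptions(precision=4,suppress=True)
o=observe();print(np.round(o["contact_force"],2),np.round(o["torque"],3))
t=read_camera("top");s=read_camera("side")
for l in("shoehorn_end","shoehorn_grip","shoehorn_tip"):
    a=place_of("top",l)[:1];b=place_of("side",l)[:1]
    print(l,[(np.round(r["at"],1),round(r["conf"],2)) for r in a+b], tri(t,a[0]["at"],s,b[0]["at"]) if a and b else "")
cv2.imwrite("pics/g.png",np.clip(np.hstack([cv2.resize(s["img"][130:270,260:400],(400,400),interpolation=2),cv2.resize(t["img"][150:270,240:360],(400,400),interpolation=2)])*1.4,0,255).astype(np.uint8))
E
```

```text
time: 17.27
tool_pos: [0.5128, 0.0383, 0.1094]
tool_rot: [3.14, 0.0, 1.578]
contact_force: [0.2, 0.7, -1.3]
opening: 0.0256
time: 18.02
tool_pos: [0.5125, 0.0687, 0.1424]
tool_rot: [3.141, 0.0, 1.579]
contact_force: [-0.2, -0.2, 0.2]
opening: 0.0264
[-0.24 -0.23  0.2 ] [ 0.018 -0.088  0.031]
shoehorn_end [(array([220.1, 281.6]), 0.5)] 
shoehorn_grip [(array([206.3, 268.5]), 0.59), (array([217.5, 295.8]), 0.82)] (array([0.5101, 0.0565, 0.1438]), np.float64(0.004950410678023375))
shoehorn_tip [(array([207.8, 339.1]), 0.88), (array([205.1, 336.9]), 0.81)] (array([ 0.5157, -0.1523,  0.0055]), np.float64(0.007556226877496839))
```

View pics/g.png

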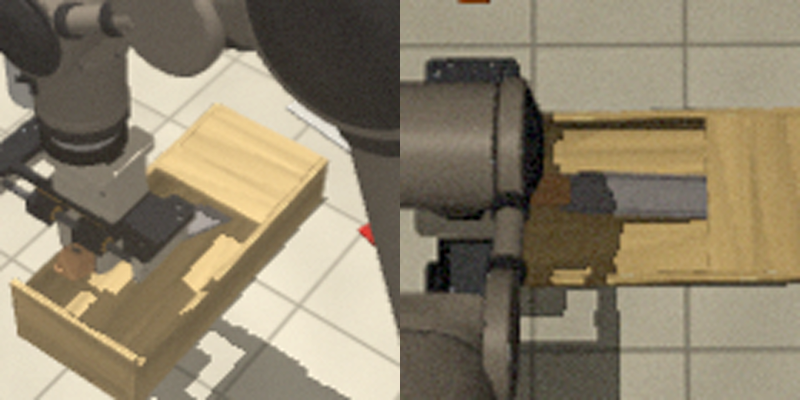

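The tip shows at about (705,195) in the top crop, just emerging from under the cover, and the tilt is about 29°. I'll continue up to about 48°, then firm the grip.

```bash
python3 -m inch '[[[1,0,-5,0],[1,0,-9,0],[1,0,-10,0],[1,0,-10,0],[1,0,-10,0],[0,0,-10,0],[0,0,-10,0],[0,0,-6,0],[0,0,0,0]]]'; python3 -m inch '[[[0,0,0,0],[0,0,0,0],[0,0,-2,0],[0,0,-3,0],[0,0,-5,0],[0,0,-5,0],[0,0,0,0]]]' 1 35;python3 - <<'E'
from h import *
np.set_printoptions(precision=4,suppress=True)
o=observe();print(np.round(o["contact_force"],2),np.round(o["torque"],3))
t=read_camera("top");s=read_camera("side")
for l in("shoehorn_grip","shoehorn_tip"):
    a=place_of("top",l)[:1];b=place_of("side",l)[:1]
    print(l,[(np.round(r["at"],1),round(r["conf"],2)) for r in a+b], tri(t,a[0]["at"],s,b[0]["at"]) if a and b else "")
E
```

```text
time: 19.55
tool_pos: [0.5124, 0.0732, 0.2123]
tool_rot: [3.141, 0.0, 1.578]
contact_force: [0.9, -0.9, -1.7]
opening: 0.026
time: 20.42
tool_pos: [0.5125, 0.0733, 0.2275]
tool_rot: [3.14, 0.0, 1.578]
contact_force: [-0.1, -0.0, -1.5]
opening: 0.0256
[-0.14 -0.04 -1.52] [ 0.052 -0.072 -0.025]
shoehorn_grip [(array([205.1, 266.6]), 0.89), (array([199.6, 293.7]), 0.78)] (array([0.5095, 0.0568, 0.2167]), np.float64(0.0019234009066835909))
shoehorn_tip [(array([209.8, 324.5]), 0.86), (array([210.5, 329.7]), 0.66)] (array([ 0.5093, -0.1053,  0.0255]), np.float64(0.004513211386164761))
```

```bash
python3 -m inch '[[[0,0,-6,0],[0,0,-12,0],[0,0,-18,0],[0,0,-22,0],[0,0,-24,0],[0,0,-24,0],[0,0,-24,0],[0,0,-24,0],[0,0,-18,0],[0,0,-8,0]]]';  python3 -m inch '[[[0,0,-6,0],[0,0,-6,0],[0,0,-4,0],[0,0,0,0],[0,0,0,0],[0,0,0,0],[0,0,0,0],[0,0,0,0]]]';python3 - <<'E'
from h import *
np.set_printoptions(precision=4,suppress=True)
o=observe();print(np.round(o["contact_force"],2),np.round(o["torque"],3),np.round(o["qvel"],3))
t=read_camera("top");s=read_camera("side")
for l in("shoehorn_grip","shoehorn_tip","brush_center","tin","scraper"):
    a=place_of("top",l)[:1];b=place_of("side",l)[:1]
    print(l,[(np.round(r["at"],1),round(r["conf"],2)) for r in a+b], tri(t,a[0]["at"],s,b[0]["at"]) if a and b else "")
cv2.imwrite("pics/i.png",np.clip(np.vstack([cv2.resize(s["img"][:300,120:520],(400,300)),cv2.resize(t["img"][90:315,160:460],(400,300))])*1.4,0,255).astype(np.uint8))
E
```

```text
time: 21.98
tool_pos: [0.5123, 0.0733, 0.4087]
tool_rot: [3.139, 0.0, 1.578]
contact_force: [0.8, 0.5, -1.1]
opening: 0.0259
time: 22.98
tool_pos: [0.5122, 0.0733, 0.4229]
tool_rot: [-3.142, 0.0, 1.578]
contact_force: [0.5, 0.1, -0.7]
opening: 0.0258
[ 0.48  0.08 -0.72] [ 0.068 -0.145  0.034] [-0.001  0.    -0.002 -0.002  0.    -0.002]
shoehorn_grip [(array([194. , 255.3]), 0.81), (array([141.6, 287.6]), 0.79)] (array([0.5153, 0.0635, 0.4115]), np.float64(0.0018791009922457169))
shoehorn_tip [(array([200.6, 327.5]), 0.61), (array([162.1, 328.1]), 0.77)] (array([ 0.5203, -0.1077,  0.2239]), np.float64(0.002669196697146669))
brush_center [(array([218.6, 420.7]), 0.68), (array([152.9, 305.9]), 0.65)] (array([ 0.5697, -0.2791,  0.1408]), np.float64(0.27055219150090065))
tin [(array([208.2, 182.8]), 0.73), (array([319.1, 222.5]), 0.79)] (array([ 0.5259,  0.3464, -0.0236]), np.float64(0.00628325015103914))
scraper [(array([133.4, 286.8]), 0.96), (array([204.6, 246.6]), 0.71)] (array([ 0.763 ,  0.0146, -0.0175]), np.float64(0.0001682506542475098))
```

View pics/i.png

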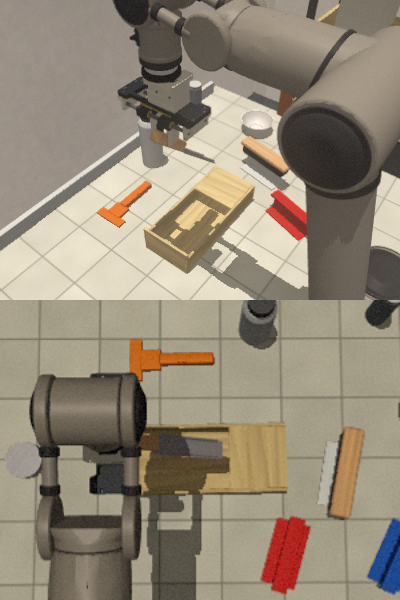

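The horn is held tilted with its tip at about z = 0.22, well clear of the box. The brush is on the stand at (345,470), and the tin and scraper are where they were. Handing in.

```bash
python3 -c "
from cell import *
print(hand_in());print(observe()['time'])"
```

```text
the job is handed in; nothing more can be done
None
the job is handed in; nothing more can be done
```

The job is done and handed in about 23 s into the 48 s limit; no verdict was reported.

- **Brush:** I took it off the box and laid it bristles down, lengthwise on the middle of the aluminium stand. The top view after release shows it lying level along the stand. In the last check, the top view's `brush_center` reading was on the brush. The side view's was a false match, at the shoehorn, so I ignored the position computed from the pair.
- **Shoehorn:** I gripped the handle about 38 mm from its end with a light grip and let it pivot handle end up as I lifted. I drew it out diagonally from under the cover, then firmed the grip to 35 N at roughly 50° tilt and lifted it clear. It finished held still, with joint speeds near zero. The tip is at about z = 0.22 m, roughly 13 cm above the box's highest wall, and nothing but the gripper touches it in the last picture.
- **Bystanders:** The tin, the scraper and the red and blue look-alike stands were not touched. The tin's and scraper's final image positions match the first ones to within about 3 px.
- **Forces:** The highest contact force at the end of any move was about 11 N, when the brush met the stand.

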